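# Prick-mark the lower screw hole of a coat hook with a self-centring punch

### The arm

A 7-joint arm with a two-finger parallel gripper is mounted at the origin on the work surface. World frame = base frame: x ahead of the robot, y to its left, z up, the work surface at z = 0. Lengths are in mm, angles in degrees, forces in N, time in s.
With the tool pointing down it reaches from about 425 to 875 mm from the base axis. Payload 4.7 kg.
Tool frame: the origin (TCP) lies midway between the tips of the shut fingers; the grasp point (between the pads) lies 19 mm behind it; z points along the fingers, y is the line along which they close (so a half turn about z gives the same grasp; the last joint's range is limited). The gripper opens to 85 mm and grips with 20 to 120 N. Pads are 22 mm wide; open, the fingers measure 114 mm over their backs; the gripper's body (76 mm by 85 mm) begins 54 mm behind the grasp point. The pads swing forward as they close: fully open they stand 13 mm farther back than shut.
Start: joints at [70.365, 18.392, -4.016, 83.108, 1.295, 78.541, -3.26], TCP at [227.012, -609.09, 231.349] pointing down, gripper open.
Joint ranges: [-163.93, 163.93], [-17.29, 119.83], [-79.2, 71.16], [3.27, 140.29], [-89.18, 269.18], [5.43, 117.66], [-154.24, 154.24]. Speed limits (degrees/s): [147.25, 147.25, 180, 180, 180, 180, 180].

### API

Orientations are given as a 3x3 rotation matrix whose columns are the frame's x, y, z axes.
In Python, from plant import * gives the robot as it stands.
- The arm moves only by the tool play_rows, never from a script. Its argument "deltas" is one flat list of numbers, 6 for each row, row after row: the shift along the tool's x, y, z in m, then the turn, a rotation vector about the tool's x, y, z in degrees. A call has 1 to 10 rows; each row shifts and turns the commanded pose from where the row before left it, along the tool's axes as they then stand; what a row does not reach is not made up. A row lasts 1/10 s, in which the tool goes at most 50 mm and 8.59 degrees, less where a joint would pass 70% of its speed; a pose out of reach is approached as far as the arm can. A call with a gripper value outside its range is refused whole. "gripper" is the finger opening in m, from 0 to 0.0854, set as the call begins (left out, the last holds). The fingers move at their own pace and stop on an object; "grip_force" is the grip in N (left out, the last holds). Time passes only in rows, so rows that do not move let the fingers close. It gives the time, the measured TCP pose, the force, the opening and the grip force at its end, in the units of the state.
- read_state(): the state, without advancing time (a new reading comes with each control period).
- get_image(name): name is "scene" or "top" or "wrist"; returns a dict with "color" (400x640x3 uint8, blue, green, red), "fovy" (degrees; the focal length in pixels is half the picture's height over the tangent of half this angle, whatever the lens; pixels are square), "cx", "cy" (the principal point, pixels), "dist" ([k1, k2, p1, p2, k3] as OpenCV has them; the pictures are not rectified), "eye" and "rotation" of the camera in the world; the wrist camera has in their place "mount" (4x4, takes a point from camera to tool coordinates, whose origin is the TCP and whose axes are the flange's). Camera axes: x right, y down, z forward; pixel columns grow to the right and rows downward; lengths in mm; the calibration is good to about 2 mm. A picture is of the moment at which its call begins: read the wrist's pose just before it. There is no depth.
- sign_off(): hands the job in; it is judged then, once.
Trained networks look in a picture, given as the dict that the camera call returned (one of the last four; its "shot" number tells which), for a name from the list of things; names that differ only in an ending like _2 or _b are one class to them, and where a whole thing is asked for, a point or a joint stands for the part that bears it (a point fixed in the world has none). Each returns a list of dicts, best first, with "conf" (0 to 1); they miss things now and then, are a little off and sometimes report something else, mostly with a low value. They report only what shows in the picture. A call takes as long as a camera call. They do not tell look-alikes from the thing itself.
- search_frame(name, picture): "pixel" ([row, column] in pixels, amid what is visible of it).
The state is a dict: "clock": time; "joint_pos": joint angles; "dq": joint speeds; "joint_torque": joint torques, N m; "tcp_pos": TCP position; "ee_rot": TCP orientation; "force": force on the tool from outside, world axes, zero at the start; "torque": the same for the moment, N m; "grip_width": finger opening in mm; "grasp_force": force on a finger pad.
Only numpy, scipy, OpenCV 4.12 (cv2) and the standard library are available. Lean on these libraries where they do the work, as an engineer would, in place of code of your own. Each camera call takes 0.05 s, during which the arm holds its last target. There are 200 camera calls.

### The job

On the teak coat rail one black hook is still held by its top screw only. Take the yellow self-centring punch out of the tool block, set its brass nose upright in that hook's empty screw hole and press gently and squarely until the point bites lightly into the wood (about 14 N on the tool; much more spoils it), hold that for half a second, lift straight off without dragging, and stand the punch back in its block, fully home. Mark nothing else and leave the other things on the shelf where they are.

Things in the scene. Friction and masses are not known exactly. Their poses are not given: they have to be found in the camera images.
- punch_grip (a point): Centre of the punch's yellow handle (cylinder 22 mm across, 70 mm tall, two black bands), on its axis, z up the tool. Starts upright in the block. The handle ends 35 mm below this point in a flat shoulder; under it a 15 mm steel barrel, 42 mm long, tapered to 11 mm at its foot, then a 10 mm brass nose whose tip is 97 mm below this point. 132 mm long, about 0.16 kg.
- nose: Brass nose of the punch, origin at its tip on the axis, z up the tool: 10 mm across, tapering over its last 4.3 mm to a 5 mm flat. A spring guide: retracts into the barrel from 5 N on, 0.35 N per mm, 13 mm at most, and springs out again. Inside it, carried by the handle, is a 3 mm steel point of adjustable length: its tip is somewhere from 1 to 10 mm short of the nose tip, unseen.
- empty_hole (a point): Centre of the mouth of the empty screw hole, level with the plate's top, z up. Hole 7 mm, countersunk at 45 degrees to 11 mm; teak 5 mm below this point; the seated nose tip about 4 mm below it. After 2 to 11 mm more push, at 6 to 9 N, the point meets the hard wood (felt as a steeper rise). A good mark is 4 to 9 N on the point, 1.5 mm or less off centre, tool within 5 degrees of upright; over 13 N spoils it.
- hook_open: Black hook to be marked: steel plate 80 x 24 x 5 mm lying fixed on the rail, origin at the centre of its underside, x along the plate to its top end. Empty hole 28 mm from the centre at the -x end, a brass screw head at the +x end; between them a 10 mm hook arm rises from the middle and leans to +x, its ball end 57 mm above the rail.
- hook_done: The other black hook, the same but with a brass screw in both holes, finished: leave alone. Either hook may be the left or the right one.
- rail: Teak coat rail lying flat on an anti-slip mat, fixed: 90 x 280 mm, top face 22 mm above the shelf; origin at the centre of the underside, y along its length. Both hooks are on it, about 150 mm apart.
- block_hole (a point): Mouth of the punch's round hole in the light wooden tool block, centre, at the block's top face; z up. The hole is 17 mm in diameter and 68 mm deep. Fully home, the punch's handle shoulder rests on the block's top, so the handle's centre is 35 mm above this point and the nose tip 62 mm below it.
- block: Light wooden tool block, fixed: 64 mm (x) x 110 mm (y) x 76 mm tall, origin at the centre of the underside, the punch's hole in the middle; two groups of short steel bits stand 7 mm out of its top, 30 to 42 mm either side of the hole in y.
- lever_a_c (a point): Middle of a red plastic tire lever lying flat, 125 x 18 x 10 mm along x. Leave alone.
- lever_b_c (a point): Middle of the second red tire lever, the same. Leave alone.
- jar_c (a point): Middle of a glass jar with a metal twist cap, 68 mm in diameter, 85 mm tall. Leave alone.
- bell_c (a point): Middle of a black bicycle bell, 54 mm in diameter, 39 mm tall. Leave alone.
- screwdriver_c (a point): Screwdriver lying on the shelf along x, about 200 mm long. Leave alone.
- pad_a_c (a point): Brake pad in the white pull-out tray, 56 x 12 mm, its threaded post upright, 30 mm tall. Leave alone.
- pad_b_c (a point): Second brake pad in the tray, the same. Leave alone.
- bb_tool_c (a point): Steel bottom bracket tool in the tray, 44 mm in diameter, 34 mm tall. Leave alone.
Mind the look-alikes: they are no part of the job. What is shaped like the block but orange is not meant.

How it is judged:
By the outcome, as a careful person would: the job done as asked, in the order asked, and still so for the second after the job is handed in, with the robot touching nothing.
It also fails if it takes over 72 s, if anything falls off the work surface, if the arm or the gripper's body presses on something with over 40 N, if the wrist force passes 120 N, or if a joint passes its speed limit or range.

## Working session

There is one attempt and no reset: what is moved stays moved. The work goes in short steps, Python scripts to look and compute and a tool call to move; the robot and the scene stay as the last step left them, time stands still between calls to the robot, and variables do not carry over. Pictures are saved under pics/ and viewed, at most 10 in all, crops included, and the job is handed in when it is done.

Besides the shell and the picture viewer there is one more tool, called after "Call:" as name(argument=value, ...), one argument or row to a line, values as JSON. play_rows: Moves the arm, as the interface text tells. Its arguments: {"type":"object","properties":{"deltas":{"type":"array"},"gripper":{"type":"number"},"grip_force":{"type":"number"}},"required":["deltas"]}

```bash
mkdir -p pics; cat > h.py <<'E'
from plant import *
import numpy as np, cv2
def K(im):
    f=200/np.tan(np.radians(im["fovy"]/2)); return np.array([[f,0,im["cx"]],[0,f,im["cy"]],[0,0,1.]])
def cam(im,st=None):
    if "eye" in im: return np.array(im["eye"],float),np.array(im["rotation"],float).reshape(3,3)
    M=np.array(im["mount"],float); R=np.array(st["ee_rot"]).reshape(3,3)
    return np.array(st["tcp_pos"])+R@M[:3,3], R@M[:3,:3]
def ray(im,px,st=None):
    e,R=cam(im,st)
    u=cv2.undistortPoints(np.array([[[px[1],px[0]]]],float),K(im),np.array(im["dist"],float))[0,0]
    d=R@np.array([u[0],u[1],1]); return e,d/np.linalg.norm(d)
def tri(rs):
    A=sum(np.eye(3)-np.outer(d,d) for e,d in rs); b=sum((np.eye(3)-np.outer(d,d))@e for e,d in rs)
    p=np.linalg.solve(A,b); return p,[np.linalg.norm((np.eye(3)-np.outer(d,d))@(p-e)) for e,d in rs]
def atz(r,z): e,d=r; return e+d*(z-e[2])/d[2]
def proj(im,p,st=None):
    e,R=cam(im,st); 
    q=cv2.projectPoints((R.T@(np.array(p,float)-e)).reshape(1,1,3),np.zeros(3),np.zeros(3),K(im),np.array(im["dist"],float))[0][0,0]; return q[::-1]
E
python3 - <<'E'
from h import *
st=read_state(); print(st)
ims={n:get_image(n) for n in("scene","top","wrist")}
for n in ims: cv2.imwrite(f"pics/{n}0.png",ims[n]["color"]); print(n,{k:v for k,v in ims[n].items() if k!="color"})
for o in("punch_grip","empty_hole","block_hole","hook_open","block","rail","nose","hook_done"):
  for n in("scene","top"):
    print(o,n,[(np.round(d["pixel"]).tolist(),round(d["conf"],2)) for d in search_frame(o,ims[n])[:3]])
E
```

```text
{'clock': 0.0, 'joint_pos': array([70.36482772, 18.43905188, -4.01706225, 83.17604456,  1.29490353,
       78.54184177, -3.26114883]), 'dq': array([ 0.00133938, -0.07011067,  0.06327399, -0.05782167, -0.01514447,
        0.02454485, -0.04280023]), 'joint_torque': array([-3.89605975e-04, -4.93575490e+01, -3.82966474e-01, -3.14330864e+01,
        1.27531093e-02,  1.13636762e-02, -2.97935372e-06]), 'tcp_pos': array([ 226.80433537, -608.55546136,  230.21380121]), 'ee_rot': array([[ 9.37006484e-01,  3.49311122e-01, -7.67719029e-04],
       [ 3.49311953e-01, -9.37004771e-01,  1.79419794e-03],
       [-9.26230989e-05, -1.94934853e-03, -9.99998096e-01]]), 'force': array([ 0.35328521, -0.08166489,  0.17154099]), 'torque': array([0.0700068 , 0.02359207, 0.04735801]), 'grasp_force': 0.0, 'grip_width': 85.27893142314444}
scene {'fovy': 48.71765908586293, 'cx': 323.6463500058141, 'cy': 199.23970126355724, 'dist': array([-0.08568598,  0.        ,  0.        ,  0.        ,  0.        ]), 'eye': array([1697.96543734, -548.98955215,  880.28721004]), 'rotation': array([[ 0.37978629,  0.49665383, -0.78
[... 1107 characters left out ...]
7.0, 399.0], 0.4)]
empty_hole scene [([201.0, 359.0], 0.59), ([225.0, 266.0], 0.59)]
empty_hole top [([219.0, 282.0], 0.47)]
block_hole scene [([185.0, 293.0], 0.93), ([224.0, 264.0], 0.75), ([228.0, 337.0], 0.64)]
block_hole top [([212.0, 396.0], 0.77), ([287.0, 339.0], 0.77)]
hook_open scene []
hook_open top [([221.0, 276.0], 0.46)]
block scene [([231.0, 334.0], 0.84), ([184.0, 295.0], 0.71), ([227.0, 264.0], 0.6)]
block top [([288.0, 340.0], 0.6), ([174.0, 329.0], 0.59), ([215.0, 394.0], 0.58)]
rail scene [([202.0, 377.0], 0.6)]
rail top [([218.0, 259.0], 0.96), ([227.0, 158.0], 0.32)]
nose scene [([229.0, 268.0], 0.3)]
nose top []
hook_done scene []
hook_done top [([208.0, 231.0], 0.76)]
```

View pics/top0.png

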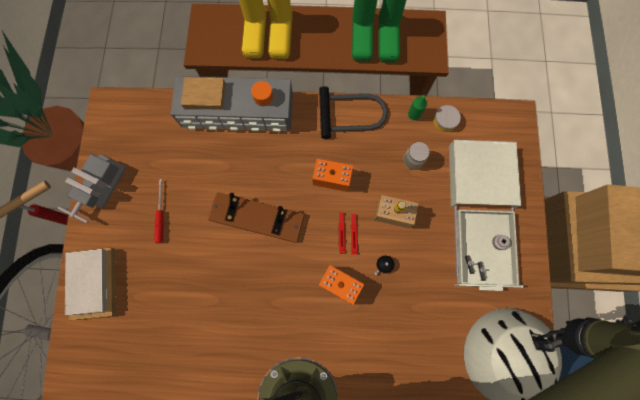

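View pics/scene0.png

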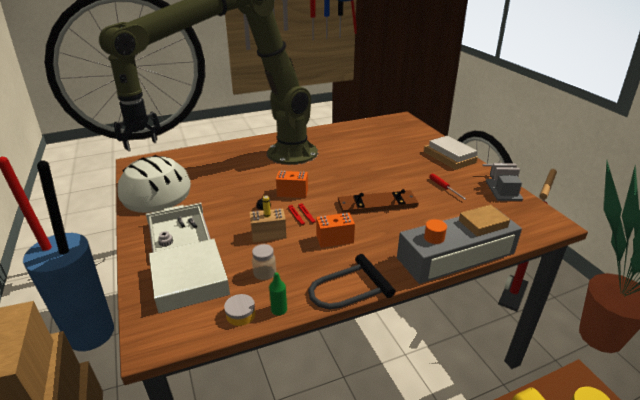

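Top: light block at about (211,397) with the yellow punch at (207,400); the rail spans cols 210–306 with hooks near (208,231) and (220,279). Scene: block (222,267), punch (206,267), rail (202,377). I'll enlarge both in one composite.

```bash
python3 - <<'E'
from h import *
T=get_image("top");S=get_image("scene")
def crop(im,r,c,h,w,s): return cv2.resize(im["color"][r:r+h,c:c+w],None,fx=s,fy=s,interpolation=cv2.INTER_CUBIC)
a=crop(T,185,200,65,110,7)[:, :770]; 
b=np.hstack([crop(T,190,370,40,55,7),crop(S,185,240,40,55,7)])[:, :770]
cv2.imwrite("pics/c1.png",cv2.resize(np.vstack([a,b]),(770,735))[:, :] if 0 else cv2.resize(np.vstack([a,b]),None,fx=.8,fy=.8))
p,e=tri([ray(T,(207,400)),ray(S,(206,267))]);print(p,e)
for q in[(208,231),(220,279),(217,257)]: print(atz(ray(T,q),27))
print(atz(ray(T,(211,397)),76))
E
```

```text
[ 545.90754754 -270.33810439  111.03803382] [np.float64(2.29296480954104), np.float64(2.292964809540935)]
[542.08041675 224.36799239  27.        ]
[510.35278435  76.36909714  27.        ]
[517.18407892 143.34302914  27.        ]
[ 540.40524949 -270.25499597   76.        ]
```

View pics/c1.png

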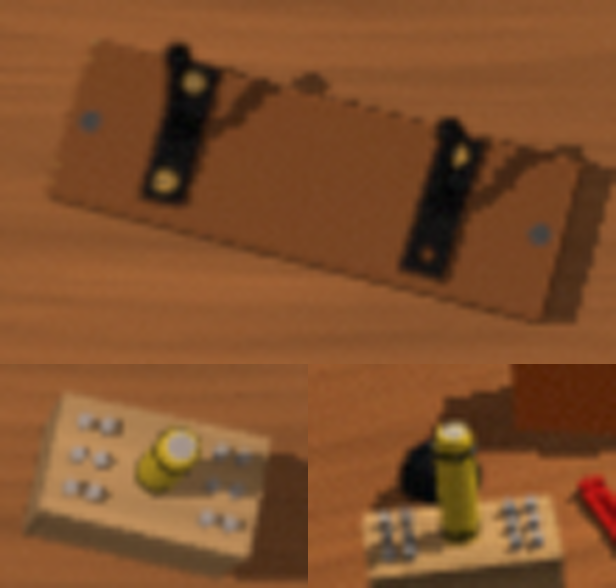

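The open hook is the right-hand one (lower y): the empty hole is at about top (230.5,276.2). The punch is in the light block, with an estimated axis at about (546,-270). Moving above it.

Call:
play_rows(
  deltas=[0, 0, -0.02, 0, 0, 0, 0.015, -0.007, -0.02, 0, 0, 0, 0.035, -0.017, -0.01, 0, 0, 0, 0.041, -0.02, 0, 0, 0, 0, 0.041, -0.02, 0, 0, 0, 0, 0.041, -0.02, 0, 0, 0, 0, 0.041, -0.02, 0, 0, 0, 0, 0.041, -0.02, 0, 0, 0, 0, 0.041, -0.02, 0, 0, 0, 0, 0.041, -0.02, 0, 0, 0, 0],
  gripper=0.085,
)

```text
clock: 2.05
tcp_pos: [486.5, -336.3, 281.6]
ee_rot: [[0.937, 0.349, 0.0], [0.349, -0.937, -0.001], [0.0, 0.001, -1.0]]
force: [1.0, -0.9, -0.1]
grip_width: 85.0
grasp_force: 0.0
```

Call:
play_rows(
  deltas=[0.035, -0.018, 0, 0, 0, 0, 0.025, -0.013, 0, 0, 0, 0, 0.012, -0.007, 0, 0, 0, 0, 0.006, -0.003, 0, 0, 0, 0, 0, 0, 0, 0, 0, 0, 0, 0, 0, 0, 0, 0],
)

```text
clock: 2.65
tcp_pos: [543.1, -274.1, 281.3]
ee_rot: [[0.938, 0.347, -0.001], [0.347, -0.938, -0.001], [-0.001, 0.001, -1.0]]
force: [0.4, -0.4, 0.0]
grip_width: 85.0
grasp_force: 0.0
```

```bash
python3 - <<'E'
from h import *
st=read_state(); print(st["clock"],st["tcp_pos"],st["ee_rot"],st["force"],st["joint_pos"])
W=get_image("wrist");T=get_image("top");S=get_image("scene")
for o in("punch_grip","block_hole","block"):
  for n,im in(("w",W),("t",T),("s",S)):
    print(o,n,[(np.round(d["pixel"]).tolist(),round(d["conf"],2)) for d in search_frame(o,im)[:3]])
cv2.imwrite("pics/w1.png",W["color"])
E
```

```text
2.65 [ 543.12396592 -274.062582    281.27821504] [[ 9.37980596e-01  3.46686914e-01 -7.65312174e-04]
 [ 3.46686059e-01 -9.37980624e-01 -1.06116537e-03]
 [-1.08574014e-03  7.30029464e-04 -9.99999144e-01]] [ 0.37633611 -0.43739084  0.02110586] [ 41.1971209   13.37683868 -20.3796201   84.45809112   4.728873
  83.01735499 -48.9663072 ]
punch_grip w [([174.0, 323.0], 0.77)]
punch_grip t [([207.0, 235.0], 0.62), ([214.0, 389.0], 0.56), ([203.0, 399.0], 0.42)]
punch_grip s [([210.0, 264.0], 0.71)]
block_hole w [([264.0, 156.0], 0.85), ([156.0, 326.0], 0.64), ([19.0, 201.0], 0.62)]
block_hole t [([175.0, 332.0], 0.85), ([210.0, 391.0], 0.6), ([286.0, 343.0], 0.56)]
block_hole s [([183.0, 293.0], 0.93), ([228.0, 336.0], 0.69), ([228.0, 265.0], 0.67)]
block w [([266.0, 155.0], 0.76), ([21.0, 202.0], 0.75), ([154.0, 323.0], 0.72)]
block t [([212.0, 386.0], 0.61), ([287.0, 340.0], 0.58)]
block s [([229.0, 334.0], 0.88), ([226.0, 264.0], 0.76), ([184.0, 293.0], 0.56)]
```

View pics/w1.png

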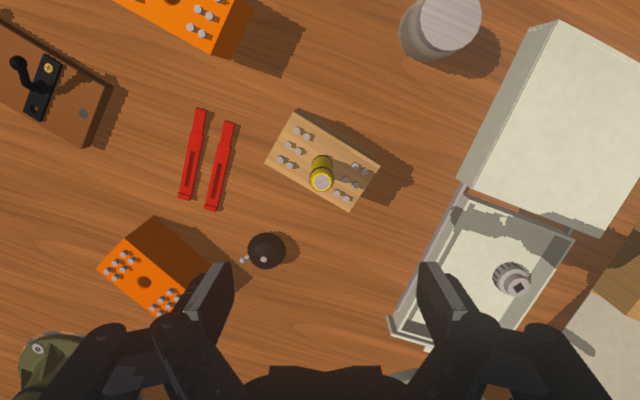

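Wrist view: punch cap at (181,320), block top with corners about (110,300),(165,381),(212,350),(163,264), and the open hook's empty hole at about (107,34).

```bash
python3 - <<'E'
from h import *
st=read_state(); W=get_image("wrist");T=get_image("top");S=get_image("scene")
t=ray(W,(181,320.5),st); print("cap z146",atz(t,146))
# top-cam cap: crop(180,447)/5.6 -> ; scene cap (453,435)
tc=(190+(447-364)/5.6,370+180/5.6); sc=(185+(432-364)/5.6,240+(453-308)/5.6)
print(tc,sc,tri([t,ray(S,sc)]),tri([t,ray(T,tc)]),tri([t,ray(T,tc),ray(S,sc)]))
c=[atz(ray(W,q,st),76) for q in((110,300),(165,381),(212,350),(163,264))]; print(np.round(c,1),np.mean(c,0))
print(np.linalg.norm(c[1]-c[0]),np.linalg.norm(c[2]-c[1]))
print("hole",atz(ray(W,(107,34),st),27), atz(ray(T,(230.5,276.2)),27), tri([ray(W,(107,34),st),ray(T,(230.5,276.2))]))
R=np.array(st["ee_rot"]); print(R.T@(np.append(atz(t,146)[:2],0)-np.append(st["tcp_pos"][:2],0)))
E
```

```text
cap z146 [ 547.94849037 -266.13719994  146.        ]
(204.82142857142858, 402.14285714285717) (197.14285714285714, 265.89285714285717) (array([ 546.72771203, -267.86932404,  143.76933953]), [np.float64(1.6379664072953213), np.float64(1.6379664072953748)]) (array([ 545.86964661, -269.68893039,  141.28288042]), [np.float64(3.220212182873465), np.float64(3.2202121828734724)]) (array([ 545.85357379, -269.35818663,  143.49687522]), [np.float64(3.270139076007262), np.float64(3.2598456187205604), np.float64(0.2969603123200634)])
[[ 593.4 -225.8   76. ]
 [ 569.1 -327.7   76. ]
 [ 506.3 -316.3   76. ]
 [ 526.8 -207.3   76. ]] [ 548.9089421  -269.30024683   76.        ]
104.72291281885107 63.84618636576213
hole [482.64086494  89.65985967  27.        ] [478.22983503  82.98365667  27.        ] (array([480.89161471,  84.76537871,  29.78431722]), [np.float64(3.6465835819777532), np.float64(3.6465835819778243)])
[ 5.51193428e+00 -4.24286786e+00 -5.57276867e-04]
```

Call:
play_rows(
  deltas=[0.003, -0.002, 0.02, 0, 0, 0, 0.003, -0.0025, 0.035, 0, 0, 0, 0, 0, 0.03, 0, 0, 0, 0, 0, 0.012, 0, 0, 0, 0, 0, 0.003, 0, 0, 0, 0, 0, 0, 0, 0, 0, 0, 0, 0, 0, 0, 0],
)

```text
clock: 4.1
tcp_pos: [549.3, -266.2, 183.2]
ee_rot: [[0.937, 0.349, 0.003], [0.349, -0.937, -0.001], [0.002, 0.002, -1.0]]
force: [-0.4, 0.2, -0.1]
grip_width: 85.2
grasp_force: 0.0
```

```bash
python3 - <<'E'
from h import *
st=read_state(); print(st["clock"],st["tcp_pos"])
W=get_image("wrist")
print([(d["pixel"],round(d["conf"],2)) for d in search_frame("punch_grip",W)[:2]])
hsv=cv2.cvtColor(W["color"],cv2.COLOR_BGR2HSV); 
print("pred cap",proj(W,(547.5,-267.5,146),st),"base",proj(W,(547.5,-267.5,76),st))
r,c=map(int,proj(W,(547.5,-267.5,120),st)); 
cv2.imwrite("pics/w2.png",cv2.resize(W["color"][max(r-90,0):r+90,c-120:c+120],None,fx=3,fy=3)); print("crop origin",max(r-90,0),c-120)
E
```

```text
4.1 [ 549.34917482 -266.23583525  183.20665469]
[([224.8, 327.3], 0.87), ([181.5, 164.6], 0.17)]
pred cap [237.14979768 326.16269147] base [199.81657797 325.70184727]
crop origin 130 205
```

View pics/w2.png

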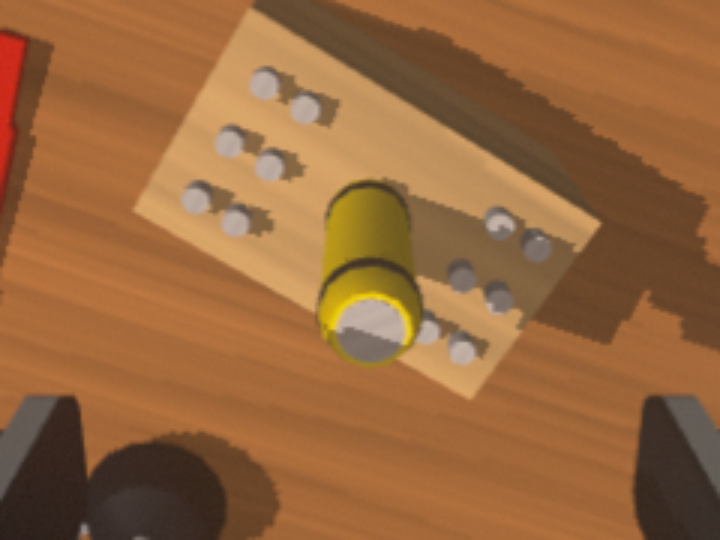

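The cap is at px (239.5,328) and the handle base at about (200,328), roughly 1 mm from prediction, so the punch is at about (546.6,-268.9). Descending to grasp about 8 mm above handle centre.

Call:
play_rows(
  deltas=[-0.0035, 0.0016, 0.01, 0, 0, 0, 0, 0, 0.02, 0, 0, 0, 0, 0, 0.02, 0, 0, 0, 0, 0, 0.018, 0, 0, 0, 0, 0, 0.01, 0, 0, 0, 0, 0, 0.004, 0, 0, 0, 0, 0, 0, 0, 0, 0, 0, 0, 0, 0, 0, 0],
)

```text
clock: 5.0
tcp_pos: [546.2, -268.7, 100.2]
ee_rot: [[0.937, 0.349, 0.001], [0.349, -0.937, -0.001], [0.001, 0.001, -1.0]]
force: [0.8, -0.1, 0.9]
grip_width: 85.0
grasp_force: 0.0
```

Call:
play_rows(
  deltas=[0, 0, 0, 0, 0, 0, 0, 0, 0, 0, 0, 0, 0, 0, 0, 0, 0, 0, 0, 0, 0, 0, 0, 0, 0, 0, 0, 0, 0, 0, 0, 0, 0, 0, 0, 0, 0, 0, 0, 0, 0, 0, 0, 0, 0, 0, 0, 0],
  gripper=0.01,
  grip_force=40,
)

```text
clock: 5.8
tcp_pos: [545.7, -268.6, 99.6]
ee_rot: [[0.937, 0.349, 0.0], [0.349, -0.937, -0.0], [0.0, 0.001, -1.0]]
force: [-0.4, -0.3, 1.2]
grip_width: 21.2
grasp_force: 39.0
```

Call:
play_rows(
  deltas=[0, 0, 0, 0, 0, 0, 0, 0, -0.004, 0, 0, 0, 0, 0, -0.01, 0, 0, 0, 0, 0, -0.018, 0, 0, 0, 0, 0, -0.022, 0, 0, 0, 0, 0, -0.022, 0, 0, 0, 0, 0, -0.022, 0, 0, 0, 0, 0, -0.018, 0, 0, 0, 0, 0, -0.01, 0, 0, 0, 0, 0, -0.004, 0, 0, 0],
  grip_force=70,
)

```text
clock: 6.8
tcp_pos: [545.8, -268.3, 230.5]
ee_rot: [[0.937, 0.349, 0.001], [0.349, -0.937, -0.0], [0.001, 0.001, -1.0]]
force: [0.3, -0.2, -1.3]
grip_width: 20.9
grasp_force: 68.9
```

Call:
play_rows(
  deltas=[0.002, -0.01, 0, 0, 0, 0, 0.004, -0.02, 0, 0, 0, 0, 0.006, -0.03, 0, 0, 0, 0, 0.006, -0.035, 0, 0, 0, 0, 0.006, -0.038, 0, 0, 0, 0, 0.008, -0.043, 0, 0, 0, 0, 0.008, -0.043, 0, 0, 0, 0, 0.007, -0.04, 0, 0, 0, 0, 0.005, -0.035, 0, 0, 0, 0, 0.005, -0.028, 0, 0, 0, 0],
)

```text
clock: 7.8
tcp_pos: [483.9, 57.4, 228.3]
ee_rot: [[0.936, 0.353, -0.002], [0.353, -0.936, -0.0], [-0.002, -0.001, -1.0]]
force: [0.4, -0.2, -1.7]
grip_width: 20.5
grasp_force: 68.9
```

Call:
play_rows(
  deltas=[0.003, -0.018, 0, 0, 0, 0, 0.002, -0.01, 0, 0, 0, 0, 0, -0.005, 0, 0, 0, 0, 0, 0, 0, 0, 0, 0, 0, 0, 0, 0, 0, 0, 0, 0, 0, 0, 0, 0],
)

```text
clock: 8.4
tcp_pos: [479.9, 84.6, 229.1]
ee_rot: [[0.938, 0.347, -0.0], [0.347, -0.938, -0.0], [-0.0, 0.0, -1.0]]
force: [-0.9, 0.6, -1.2]
grip_width: 20.2
grasp_force: 68.9
```

```bash
python3 - <<'E'
from h import *
st=read_state(); print(st["clock"],st["tcp_pos"],st["force"],st["grip_width"]); R=np.array(st["ee_rot"]);print(R)
W=get_image("wrist");T=get_image("top")
for o in("nose","empty_hole","hook_open"):print(o,[(d["pixel"],round(d["conf"],2)) for d in search_frame(o,W)[:3]],[(d["pixel"],round(d["conf"],2)) for d in search_frame(o,T)[:3]])
print("pred tip",proj(W,st["tcp_pos"]+R@[0,0,85.6],st),"hole",proj(W,(480,86,27),st))
cv2.imwrite("pics/w3.png",W["color"])
E
```

```text
8.4 [479.85254972  84.63690108 229.09138636] [-0.93010507  0.62569663 -1.15693221] 20.202887314735534
[[ 9.37732455e-01  3.47358171e-01 -3.79593378e-04]
 [ 3.47358080e-01 -9.37732522e-01 -2.85946963e-04]
 [-4.55283070e-04  1.36286920e-04 -9.99999887e-01]]
nose [([205.8, 326.1], 0.53)] []
empty_hole [([144.2, 337.5], 0.93), ([214.3, 476.8], 0.34)] [([224.2, 278.6], 0.68)]
hook_open [([140.9, 338.8], 0.63), ([218.1, 474.0], 0.26)] [([222.1, 278.5], 0.65)]
pred tip [206.24079026 325.36028799] hole [168.5207725  324.12128807]
```

View pics/w3.png

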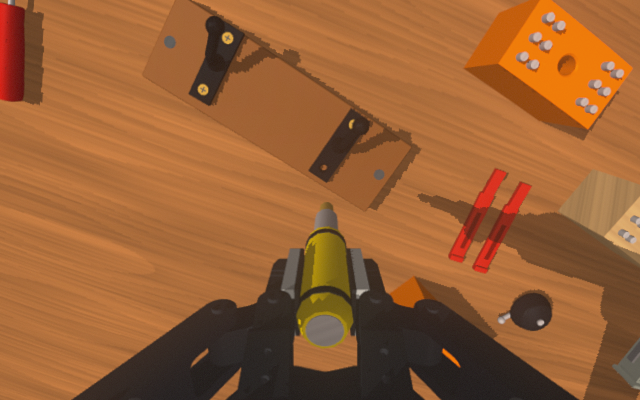

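The tip (206,326) matches prediction, and the empty hole shows at (167,324), about 1.5 mm from the estimate. Lowering to a few mm above the plate for a close look.

Call:
play_rows(
  deltas=[0.0014, -0.001, 0.01, 0, 0, 0, 0, 0, 0.02, 0, 0, 0, 0, 0, 0.025, 0, 0, 0, 0, 0, 0.023, 0, 0, 0, 0, 0, 0.015, 0, 0, 0, 0, 0, 0.007, 0, 0, 0, 0, 0, 0.003, 0, 0, 0, 0, 0, 0, 0, 0, 0, 0, 0, 0, 0, 0, 0, 0, 0, 0, 0, 0, 0],
)

```text
clock: 9.8
tcp_pos: [481.3, 87.4, 127.1]
ee_rot: [[0.937, 0.349, 0.002], [0.349, -0.937, -0.0], [0.001, 0.001, -1.0]]
force: [-0.3, 0.2, -1.3]
grip_width: 20.6
grasp_force: 68.9
```

```bash
python3 - <<'E'
from h import *
st=read_state(); print(st["clock"],st["tcp_pos"],st["force"],st["grip_width"]); R=np.array(st["ee_rot"]);print(R)
W=get_image("wrist")
for o in("nose","empty_hole"):print(o,[(d["pixel"],round(d["conf"],2)) for d in search_frame(o,W)[:3]])
print("pred tip",proj(W,st["tcp_pos"]+R@[0,0,85.6],st),"hole",proj(W,(480.5,86,27),st))
cv2.imwrite("pics/w4.png",cv2.resize(W["color"][100:250,240:410],None,fx=4,fy=4,interpolation=cv2.INTER_CUBIC))
E
```

```text
9.8 [481.29958606  87.35239265 127.08695621] [-0.25965209  0.19092167 -1.33545483] 20.558316532386886
[[ 9.37034551e-01  3.49232943e-01  1.61284185e-03]
 [ 3.49233526e-01 -9.37035718e-01 -8.55200619e-05]
 [ 1.48142399e-03  6.43393697e-04 -9.99998696e-01]]
nose [([206.4, 324.9], 0.51)]
empty_hole [([164.4, 353.5], 0.85)]
pred tip [206.24387772 325.35654516] hole [201.53960771 326.51428698]
```

View pics/w4.png

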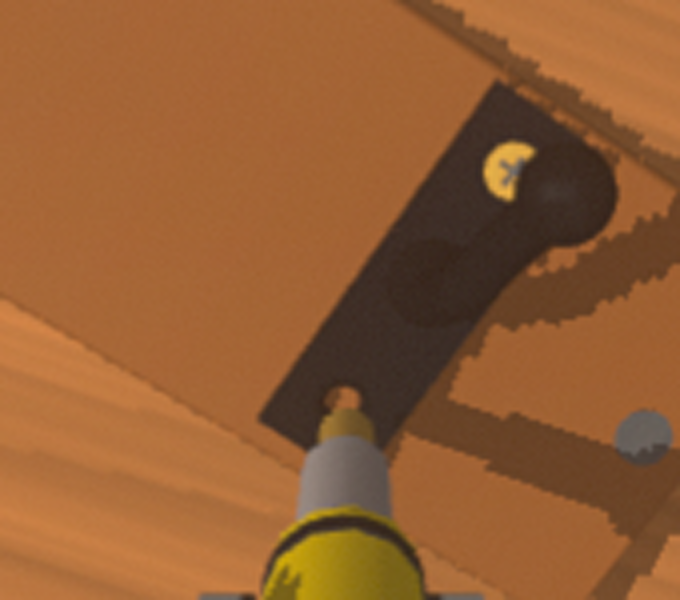

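The nose tip's far edge is at crop (347,408), which is px (202,326.7). The hole's visible brown disc has its upper edge at crop (343,385). The plate's left corners are at crop (260,418) and (500,80).

```bash
python3 - <<'E'
from h import *
st=read_state(); W=get_image("wrist"); R=np.array(st["ee_rot"])
P=lambda x,y,z: atz(ray(W,(100+(y+.5)/4-.5,240+(x+.5)/4-.5),st),z)
tip=st["tcp_pos"]+R@[0,0,85.6]
loc=lambda p: np.round((R.T@(p-tip))[:2],2)
xt=R[:,0]
print("tipflat meas",loc(P(347,408,tip[2])-2.5*xt), tip)
print("hole by edge",loc(P(343,385,25)-3.5*xt))
A=P(260,418,27);B=P(500,80,27);a=(B-A)/np.linalg.norm(B-A);n=np.cross(a,[0,0,1]);print(np.linalg.norm(B-A),a)
for q in[(490,318),(395,452)]: print("width",(P(*q,27)-A)@n)
h=A+12*a+12*n;print("hole by plate",h,loc(h))
h2=B-68*a+12*n;print(loc(h2))
E
```

```text
tipflat meas [1.15 0.76] [481.0478243   87.25799796  41.14542328]
hole by edge [-0.71  0.03]
79.40417110656617 [ 0.96971511 -0.24423881  0.        ]
width 25.25431540144907
width 26.144706897947923
hole by plate [480.86087164  86.8520751   27.        ] [-0.33  0.31]
[-0.82 -0.03]
```

Call:
play_rows(
  deltas=[-0.0007, -0.0005, 0.004, 0, 0, 0, 0, 0, 0.005, 0, 0, 0, 0, 0, 0.003, 0, 0, 0, 0, 0, 0.001, 0, 0, 0, 0, 0, 0, 0, 0, 0, 0, 0, 0, 0, 0, 0, 0, 0, 0, 0, 0, 0],
)

```text
clock: 10.7
tcp_pos: [479.9, 87.5, 113.4]
ee_rot: [[0.937, 0.349, 0.0], [0.349, -0.937, -0.0], [0.0, 0.0, -1.0]]
force: [0.2, 0.4, -1.1]
grip_width: 20.3
grasp_force: 68.9
```

Call:
play_rows(
  deltas=[0, 0, 0.001, 0, 0, 0, 0, 0, 0, 0, 0, 0, 0, 0, 0, 0, 0, 0],
)

```text
clock: 11.0
tcp_pos: [479.8, 87.5, 112.3]
ee_rot: [[0.937, 0.349, -0.0], [0.349, -0.937, -0.0], [-0.0, 0.0, -1.0]]
force: [0.1, -0.4, -1.5]
grip_width: 20.0
grasp_force: 68.9
```

Call:
play_rows(
  deltas=[0, 0, 0.001, 0, 0, 0, 0, 0, 0, 0, 0, 0, 0, 0, 0, 0, 0, 0],
)

```text
clock: 11.3
tcp_pos: [479.8, 87.5, 111.2]
ee_rot: [[0.937, 0.349, -0.0], [0.349, -0.937, -0.0], [-0.0, 0.0, -1.0]]
force: [1.2, 0.1, -2.2]
grip_width: 20.5
grasp_force: 68.9
```

Call:
play_rows(
  deltas=[0, 0, 0.001, 0, 0, 0, 0, 0, 0, 0, 0, 0, 0, 0, 0, 0, 0, 0],
)

```text
clock: 11.6
tcp_pos: [479.8, 87.5, 110.2]
ee_rot: [[0.937, 0.349, -0.0], [0.349, -0.937, -0.0], [-0.0, 0.0, -1.0]]
force: [-1.3, 0.9, -1.7]
grip_width: 20.4
grasp_force: 68.9
```

```bash
python3 - <<'E'
from h import *
st=read_state(); print(st["clock"],st["tcp_pos"],st["force"]); R=np.array(st["ee_rot"])
W=get_image("wrist"); S=get_image("scene")
tip=st["tcp_pos"]+R@[0,0,85.6]
a=cv2.resize(W["color"][170:230,285:365],None,fx=8,fy=8,interpolation=cv2.INTER_CUBIC)
print("hole pred",proj(W,(480.5,87,27),st),"tip",proj(W,tip,st), "scene hole",proj(S,(480.5,87,27)))
cv2.imwrite("pics/w5.png",a)
E
```

```text
11.6 [479.79868632  87.48755289 110.24819174] [-1.27729751  0.93753191 -1.72495043]
hole pred [206.70922012 326.30327204] tip [206.24200676 325.35746453] scene hole [195.95482948 357.39020102]
```

View pics/w5.png

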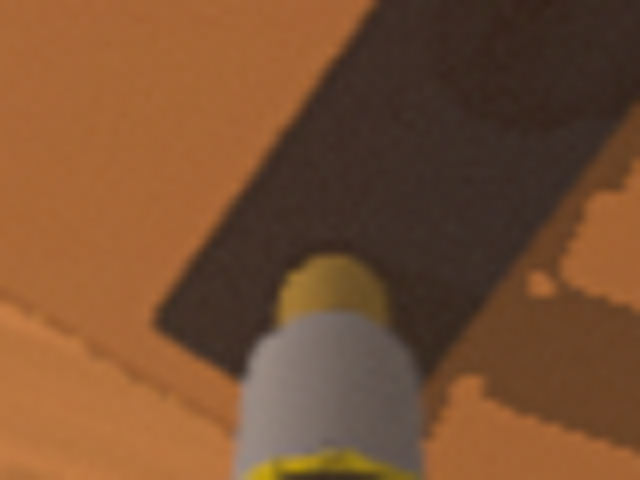

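```bash
python3 - <<'E'
from h import *
st=read_state(); W=get_image("wrist"); R=np.array(st["ee_rot"])
P=lambda x,y,z: atz(ray(W,(170+(y+.5)/8-.5,285+(x+.5)/8-.5),st),z)
tip=st["tcp_pos"]+R@[0,0,85.6]
loc=lambda p: np.round((R.T@(p-tip))[:2],2); xt=R[:,0]
A=P(157,322,27);B=P(375,0,27);a=(B-A)/np.linalg.norm(B-A);a=np.array([.9697,-.2442,0]);n=np.cross(a,[0,0,1])
for q in[(480,310),(590,165)]: print("width",(P(*q,27)-A)@n)
h=A+12*a+12*n;print("hole by plate",h,loc(h))
d=P(332,254,tip[2]+4.3)-5*xt; print("nose from rim",loc(d))
E
```

```text
width 23.97641535974768
width 24.023312807599737
hole by plate [481.25263336  86.93315048  27.        ] [1.1  0.99]
nose from rim [0.4  0.51]
```

Call:
play_rows(
  deltas=[0.0006, 0.0003, 0, 0, 0, 0, 0, 0, 0, 0, 0, 0, 0, 0, 0, 0, 0, 0],
)

```text
clock: 12.05
tcp_pos: [480.5, 87.4, 110.3]
ee_rot: [[0.937, 0.349, -0.0], [0.349, -0.937, -0.0], [-0.0, 0.0, -1.0]]
force: [0.1, -0.1, -2.0]
grip_width: 20.6
grasp_force: 68.9
```

Call:
play_rows(
  deltas=[0, 0, 0.001, 0, 0, 0, 0, 0, 0, 0, 0, 0, 0, 0, 0, 0, 0, 0],
)

```text
clock: 12.35
tcp_pos: [480.4, 87.4, 109.2]
ee_rot: [[0.937, 0.349, -0.0], [0.349, -0.937, -0.0], [-0.0, -0.0, -1.0]]
force: [0.8, 0.8, -1.7]
grip_width: 20.5
grasp_force: 69.0
```

Call:
play_rows(
  deltas=[0, 0, 0.001, 0, 0, 0, 0, 0, 0, 0, 0, 0, 0, 0, 0, 0, 0, 0],
)

```text
clock: 12.65
tcp_pos: [480.5, 87.6, 108.5]
ee_rot: [[0.937, 0.349, -0.0], [0.349, -0.937, -0.0], [-0.0, 0.0, -1.0]]
force: [-2.0, 1.5, 0.9]
grip_width: 20.6
grasp_force: 69.2
```

Call:
play_rows(
  deltas=[0, 0, 0.001, 0, 0, 0, 0, 0, 0, 0, 0, 0, 0, 0, 0, 0, 0, 0],
)

```text
clock: 12.95
tcp_pos: [480.6, 87.6, 107.5]
ee_rot: [[0.937, 0.349, 0.0], [0.349, -0.937, -0.0], [0.0, 0.0, -1.0]]
force: [-1.6, 0.6, 2.8]
grip_width: 20.4
grasp_force: 69.4
```

Contact at TCP z≈108.6, as expected. The side force is small; I'll ease it and press on in small steps.

Call:
play_rows(
  deltas=[-0.0003, -0.0003, 0.0005, 0, 0, 0, 0, 0, 0, 0, 0, 0, 0, 0, 0, 0, 0, 0],
)

```text
clock: 13.25
tcp_pos: [480.4, 87.6, 106.9]
ee_rot: [[0.937, 0.349, 0.001], [0.349, -0.937, -0.0], [0.001, 0.0, -1.0]]
force: [-1.7, 0.4, 3.7]
grip_width: 20.4
grasp_force: 69.4
```

Call:
play_rows(
  deltas=[0, 0, 0.0005, 0, 0, 0, 0, 0, 0, 0, 0, 0, 0, 0, 0, 0, 0, 0],
)

```text
clock: 13.55
tcp_pos: [480.3, 87.5, 106.4]
ee_rot: [[0.937, 0.349, 0.0], [0.349, -0.937, -0.0], [0.0, 0.0, -1.0]]
force: [-0.4, 0.1, 4.7]
grip_width: 20.2
grasp_force: 69.4
```

Call:
play_rows(
  deltas=[0, 0, 0.0005, 0, 0, 0, 0, 0, 0, 0, 0, 0, 0, 0, 0, 0, 0, 0],
)

```text
clock: 13.85
tcp_pos: [480.3, 87.6, 105.9]
ee_rot: [[0.937, 0.349, 0.0], [0.349, -0.937, -0.0], [0.0, 0.0, -1.0]]
force: [-0.9, 0.7, 3.8]
grip_width: 20.5
grasp_force: 69.4
```

Call:
play_rows(
  deltas=[0, 0, 0.0003, 0, 0, 0, 0, 0, 0, 0, 0, 0, 0, 0, 0, 0, 0, 0],
)

```text
clock: 14.15
tcp_pos: [480.2, 87.5, 105.6]
ee_rot: [[0.937, 0.349, 0.0], [0.349, -0.937, -0.0], [0.0, 0.0, -1.0]]
force: [-0.9, -0.7, 4.9]
grip_width: 20.5
grasp_force: 69.4
```

Call:
play_rows(
  deltas=[0, 0, 0.0003, 0, 0, 0, 0, 0, 0, 0, 0, 0, 0, 0, 0, 0, 0, 0],
)

```text
clock: 14.45
tcp_pos: [480.2, 87.5, 105.2]
ee_rot: [[0.937, 0.349, 0.0], [0.349, -0.937, -0.0], [0.0, 0.0, -1.0]]
force: [-0.2, 0.2, 4.8]
grip_width: 20.2
grasp_force: 69.4
```

Call:
play_rows(
  deltas=[0, 0, 0.0003, 0, 0, 0, 0, 0, 0, 0, 0, 0],
)

```text
clock: 14.65
tcp_pos: [480.2, 87.5, 104.9]
ee_rot: [[0.937, 0.349, 0.0], [0.349, -0.937, -0.0], [0.0, 0.0, -1.0]]
force: [-0.2, 0.7, 4.6]
grip_width: 20.1
grasp_force: 69.4
```

Call:
play_rows(
  deltas=[0, 0, 0.0003, 0, 0, 0, 0, 0, 0, 0, 0, 0],
)

```text
clock: 14.85
tcp_pos: [480.2, 87.5, 104.6]
ee_rot: [[0.937, 0.349, 0.0], [0.349, -0.937, -0.0], [0.0, 0.0, -1.0]]
force: [0.3, -0.5, 4.7]
grip_width: 20.4
grasp_force: 69.4
```

Call:
play_rows(
  deltas=[0, 0, 0, 0, 0, 0],
)

```text
clock: 14.95
tcp_pos: [480.2, 87.5, 104.6]
ee_rot: [[0.937, 0.349, 0.0], [0.349, -0.937, -0.0], [0.0, 0.0, -1.0]]
force: [-0.2, -0.6, 4.8]
grip_width: 20.4
grasp_force: 69.4
```

Call:
play_rows(
  deltas=[0, 0, 0.0004, 0, 0, 0, 0, 0, 0, 0, 0, 0],
)

```text
clock: 15.15
tcp_pos: [480.2, 87.5, 104.2]
ee_rot: [[0.937, 0.349, 0.0], [0.349, -0.937, -0.0], [0.0, 0.0, -1.0]]
force: [-0.1, -1.0, 5.0]
grip_width: 20.5
grasp_force: 69.4
```

Call:
play_rows(
  deltas=[0, 0, 0.0003, 0, 0, 0, 0, 0, 0, 0, 0, 0, 0, 0, 0, 0, 0, 0],
)

```text
clock: 15.45
tcp_pos: [480.2, 87.6, 103.9]
ee_rot: [[0.937, 0.349, 0.0], [0.349, -0.937, -0.0], [0.0, 0.0, -1.0]]
force: [0.3, -0.7, 5.1]
grip_width: 20.6
grasp_force: 69.4
```

Call:
play_rows(
  deltas=[0, 0, 0.0004, 0, 0, 0, 0, 0, 0, 0, 0, 0],
)

```text
clock: 15.65
tcp_pos: [480.2, 87.5, 103.5]
ee_rot: [[0.937, 0.349, 0.0], [0.349, -0.937, -0.0], [0.0, 0.0, -1.0]]
force: [0.8, -0.8, 5.2]
grip_width: 20.5
grasp_force: 69.4
```

Call:
play_rows(
  deltas=[0, 0, 0.0003, 0, 0, 0, 0, 0, 0, 0, 0, 0, 0, 0, 0, 0, 0, 0],
)

```text
clock: 15.95
tcp_pos: [480.2, 87.6, 103.3]
ee_rot: [[0.937, 0.349, 0.0], [0.349, -0.937, -0.0], [0.0, 0.0, -1.0]]
force: [-0.5, -0.0, 4.4]
grip_width: 20.5
grasp_force: 69.4
```

Call:
play_rows(
  deltas=[0, 0, 0.0004, 0, 0, 0, 0, 0, 0, 0, 0, 0],
)

```text
clock: 16.15
tcp_pos: [480.2, 87.6, 102.9]
ee_rot: [[0.937, 0.349, 0.0], [0.349, -0.937, -0.0], [0.0, 0.0, -1.0]]
force: [-0.4, -1.3, 6.7]
grip_width: 20.4
grasp_force: 69.4
```

Call:
play_rows(
  deltas=[0, 0, 0.0004, 0, 0, 0, 0, 0, 0, 0, 0, 0, 0, 0, 0, 0, 0, 0],
)

```text
clock: 16.45
tcp_pos: [480.2, 87.6, 102.5]
ee_rot: [[0.937, 0.349, 0.0], [0.349, -0.937, -0.0], [0.0, 0.0, -1.0]]
force: [-0.5, 0.3, 5.6]
grip_width: 20.6
grasp_force: 69.4
```

Call:
play_rows(
  deltas=[0, 0, 0.0004, 0, 0, 0, 0, 0, 0, 0, 0, 0],
)

```text
clock: 16.65
tcp_pos: [480.2, 87.6, 102.1]
ee_rot: [[0.937, 0.349, 0.0], [0.349, -0.937, -0.0], [0.0, 0.0, -1.0]]
force: [-0.6, 0.2, 5.5]
grip_width: 20.2
grasp_force: 69.4
```

Call:
play_rows(
  deltas=[0, 0, 0.0004, 0, 0, 0, 0, 0, 0, 0, 0, 0, 0, 0, 0, 0, 0, 0],
)

```text
clock: 16.95
tcp_pos: [480.2, 87.6, 101.7]
ee_rot: [[0.937, 0.349, 0.0], [0.349, -0.937, -0.0], [0.0, 0.0, -1.0]]
force: [0.0, -1.0, 5.9]
grip_width: 20.2
grasp_force: 69.4
```

Call:
play_rows(
  deltas=[0, 0, 0.0004, 0, 0, 0, 0, 0, 0, 0, 0, 0],
)

```text
clock: 17.15
tcp_pos: [480.2, 87.5, 101.3]
ee_rot: [[0.937, 0.349, 0.0], [0.349, -0.937, -0.0], [0.0, 0.0, -1.0]]
force: [-0.4, -0.5, 6.0]
grip_width: 20.3
grasp_force: 69.4
```

Call:
play_rows(
  deltas=[0, 0, 0.0004, 0, 0, 0, 0, 0, 0, 0, 0, 0, 0, 0, 0, 0, 0, 0],
)

```text
clock: 17.45
tcp_pos: [480.2, 87.6, 101.0]
ee_rot: [[0.937, 0.349, 0.0], [0.349, -0.937, -0.0], [0.0, 0.0, -1.0]]
force: [-0.0, -1.0, 6.0]
grip_width: 20.4
grasp_force: 69.4
```

Call:
play_rows(
  deltas=[0, 0, 0.0004, 0, 0, 0, 0, 0, 0, 0, 0, 0],
)

```text
clock: 17.65
tcp_pos: [480.3, 87.6, 100.8]
ee_rot: [[0.937, 0.349, 0.0], [0.349, -0.937, -0.0], [0.0, 0.0, -1.0]]
force: [-0.5, -0.3, 7.2]
grip_width: 20.3
grasp_force: 69.4
```

Call:
play_rows(
  deltas=[0, 0, 0.0004, 0, 0, 0, 0, 0, 0, 0, 0, 0, 0, 0, 0, 0, 0, 0],
)

```text
clock: 17.95
tcp_pos: [480.4, 87.6, 100.6]
ee_rot: [[0.937, 0.349, 0.0], [0.349, -0.937, -0.0], [0.0, 0.0, -1.0]]
force: [-0.7, -0.7, 8.4]
grip_width: 20.7
grasp_force: 69.5
```

The knee is at z≈101.0 (reading about 6.0, i.e. 7.6 N net). Target reading about 12.5 (14 N net).

Call:
play_rows(
  deltas=[0, 0, 0.0004, 0, 0, 0, 0, 0, 0, 0, 0, 0, 0, 0, 0, 0, 0, 0],
)

```text
clock: 18.25
tcp_pos: [480.5, 87.7, 100.5]
ee_rot: [[0.937, 0.349, 0.001], [0.349, -0.937, -0.0], [0.0, 0.001, -1.0]]
force: [-2.0, -0.7, 10.1]
grip_width: 20.4
grasp_force: 69.6
```

Call:
play_rows(
  deltas=[0, 0, 0.0003, 0, 0, 0, 0, 0, 0, 0, 0, 0, 0, 0, 0, 0, 0, 0],
)

```text
clock: 18.55
tcp_pos: [480.6, 87.7, 100.4]
ee_rot: [[0.937, 0.349, 0.001], [0.349, -0.937, -0.0], [0.001, 0.001, -1.0]]
force: [-1.8, -0.8, 11.5]
grip_width: 20.5
grasp_force: 69.7
```

Call:
play_rows(
  deltas=[0, 0, 0.0002, 0, 0, 0, 0, 0, 0, 0, 0, 0, 0, 0, 0, 0, 0, 0],
)

```text
clock: 18.85
tcp_pos: [480.6, 87.7, 100.3]
ee_rot: [[0.937, 0.349, 0.001], [0.349, -0.937, -0.0], [0.001, 0.001, -1.0]]
force: [-2.8, -1.2, 13.2]
grip_width: 20.6
grasp_force: 69.7
```

```bash
python3 - <<'E'
from h import *
f=[]
for i in range(6): get_image("top"); f.append(read_state()["force"])
print(np.round(f,1),np.mean(f,0),read_state()["clock"])
E
```

```text
[[-2.3 -0.9 12.6]
 [-2.2 -0.2 12.8]
 [-2.2 -1.4 12. ]
 [-3.  -0.8 13.1]
 [-1.8 -0.2 12.1]
 [-2.6 -0.3 12.5]] [-2.34912031 -0.61542258 12.50583256] 19.15
```

Mean 12.5, which is 14.1 N net. I'll hold a bit longer, then lift straight off.

Call:
play_rows(
  deltas=[0, 0, 0, 0, 0, 0, 0, 0, 0, 0, 0, 0, 0, 0, 0, 0, 0, 0, 0, 0, 0, 0, 0, 0],
)

```text
clock: 19.55
tcp_pos: [480.6, 87.7, 100.3]
ee_rot: [[0.937, 0.349, 0.001], [0.349, -0.937, -0.0], [0.001, 0.001, -1.0]]
force: [-2.3, -2.0, 12.4]
grip_width: 20.6
grasp_force: 69.7
```

Call:
play_rows(
  deltas=[0, 0, -0.0007, 0, 0, 0, 0, 0, -0.001, 0, 0, 0, 0, 0, -0.002, 0, 0, 0, 0, 0, -0.003, 0, 0, 0, 0, 0, -0.003, 0, 0, 0, 0, 0, -0.003, 0, 0, 0, 0, 0, -0.004, 0, 0, 0, 0, 0, -0.006, 0, 0, 0, 0, 0, -0.01, 0, 0, 0, 0, 0, -0.015, 0, 0, 0],
)

```text
clock: 20.55
tcp_pos: [479.4, 87.6, 146.9]
ee_rot: [[0.937, 0.349, -0.002], [0.349, -0.937, 0.0], [-0.002, -0.001, -1.0]]
force: [0.1, -0.6, -1.9]
grip_width: 20.3
grasp_force: 69.3
```

Call:
play_rows(
  deltas=[0, 0, -0.02, 0, 0, 0, 0, 0, -0.02, 0, 0, 0, 0, 0, -0.02, 0, 0, 0, 0, 0, -0.014, 0, 0, 0, 0, 0, -0.006, 0, 0, 0, 0, 0, -0.002, 0, 0, 0, 0, 0, 0, 0, 0, 0, 0, 0, 0, 0, 0, 0],
)

```text
clock: 21.35
tcp_pos: [479.5, 87.5, 227.8]
ee_rot: [[0.937, 0.349, -0.002], [0.349, -0.937, -0.0], [-0.002, -0.001, -1.0]]
force: [-0.1, 0.4, -2.0]
grip_width: 20.5
grasp_force: 69.3
```

Call:
play_rows(
  deltas=[-0.002, 0.01, 0, 0, 0, 0, -0.004, 0.02, 0, 0, 0, 0, -0.006, 0.03, 0, 0, 0, 0, -0.006, 0.035, 0, 0, 0, 0, -0.006, 0.038, 0, 0, 0, 0, -0.008, 0.043, 0, 0, 0, 0, -0.008, 0.043, 0, 0, 0, 0, -0.007, 0.04, 0, 0, 0, 0, -0.005, 0.035, 0, 0, 0, 0, -0.005, 0.028, 0, 0, 0, 0],
)

```text
clock: 22.35
tcp_pos: [538.3, -237.8, 227.7]
ee_rot: [[0.938, 0.347, -0.002], [0.347, -0.938, -0.0], [-0.002, -0.0, -1.0]]
force: [0.3, 0.8, -2.1]
grip_width: 20.6
grasp_force: 69.2
```

Call:
play_rows(
  deltas=[-0.003, 0.018, 0, 0, 0, 0, -0.002, 0.011, 0, 0, 0, 0, 0, 0.005, 0, 0, 0, 0, 0, 0, 0, 0, 0, 0, 0, 0, 0, 0, 0, 0, 0, 0, 0, 0, 0, 0, 0, 0, 0, 0, 0, 0, 0, 0, 0, 0, 0, 0],
)

```text
clock: 23.15
tcp_pos: [546.4, -267.1, 229.0]
ee_rot: [[0.937, 0.35, 0.0], [0.35, -0.937, -0.0], [0.0, 0.0, -1.0]]
force: [-0.3, 0.0, -0.9]
grip_width: 20.2
grasp_force: 69.2
```

```bash
python3 - <<'E'
from h import *
st=read_state(); R=np.array(st["ee_rot"]); print(st["tcp_pos"],st["force"]); print(R)
print("to home, tool mm",R.T@(np.array([545.7,-268.6,99.6])-st["tcp_pos"]))
E
```

```text
[ 546.44545156 -267.10562061  229.03568306] [-0.26969122  0.04204903 -0.93145691]
[[ 9.36741987e-01  3.50020571e-01  2.22970359e-04]
 [ 3.50020623e-01 -9.36741958e-01 -2.59845337e-04]
 [ 1.17914477e-04  3.21452261e-04 -9.99999941e-01]]
to home, tool mm [ -1.23662172   1.09731711 129.43589757]
```

Call:
play_rows(
  deltas=[-0.0012, 0.0011, 0.01, 0, 0, 0, 0, 0, 0.02, 0, 0, 0, 0, 0, 0.015, 0, 0, 0, 0, 0, 0.007, 0, 0, 0, 0, 0, 0.003, 0, 0, 0, 0, 0, 0, 0, 0, 0, 0, 0, 0, 0, 0, 0, 0, 0, 0, 0, 0, 0],
)

```text
clock: 23.95
tcp_pos: [546.1, -269.3, 174.7]
ee_rot: [[0.937, 0.349, 0.001], [0.349, -0.937, -0.001], [0.001, 0.001, -1.0]]
force: [0.5, 1.1, -1.4]
grip_width: 20.8
grasp_force: 69.2
```

```bash
python3 - <<'E'
from h import *
st=read_state(); R=np.array(st["ee_rot"]); W=get_image("wrist")
print("to home, tool mm",R.T@(np.array([545.7,-268.6,99.6])-st["tcp_pos"]),st["force"])
cv2.imwrite("pics/w6.png",cv2.resize(W["color"][120:300,230:420],None,fx=3,fy=3))
E
```

```text
to home, tool mm [-0.2461777  -0.88458016 75.07274044] [ 0.52882064  1.0981141  -1.39761852]
```

View pics/w6.png

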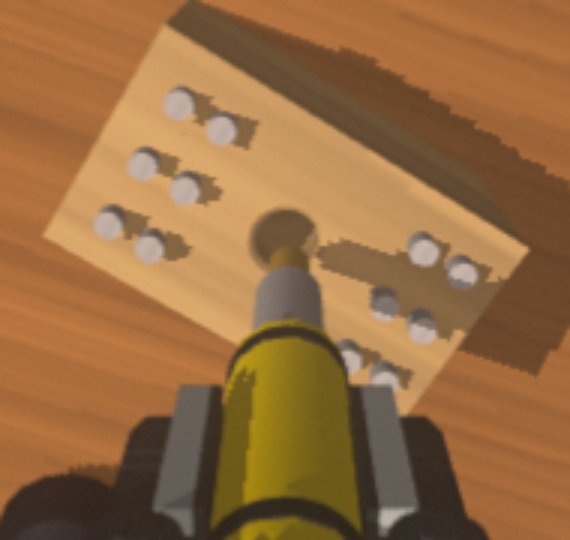

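The hole centre is at about crop (284,240) and the nose at x=289, so shift about 0.9 mm in −y, agreeing with the pose difference. Lowering in.

Call:
play_rows(
  deltas=[-0.0002, -0.0009, 0.004, 0, 0, 0, 0, 0, 0.005, 0, 0, 0, 0, 0, 0.005, 0, 0, 0, 0, 0, 0.005, 0, 0, 0, 0, 0, 0.005, 0, 0, 0, 0, 0, 0.002, 0, 0, 0, 0, 0, 0, 0, 0, 0, 0, 0, 0, 0, 0, 0],
)

```text
clock: 24.8
tcp_pos: [545.2, -268.4, 147.9]
ee_rot: [[0.937, 0.349, 0.0], [0.349, -0.937, -0.0], [0.0, 0.0, -1.0]]
force: [-0.0, 0.0, -0.6]
grip_width: 20.2
grasp_force: 69.2
```

Entered the hole freely; continuing down.

Call:
play_rows(
  deltas=[0.0003, 0, 0.004, 0, 0, 0, 0, 0, 0.006, 0, 0, 0, 0, 0, 0.007, 0, 0, 0, 0, 0, 0.007, 0, 0, 0, 0, 0, 0.007, 0, 0, 0, 0, 0, 0.005, 0, 0, 0, 0, 0, 0.003, 0, 0, 0, 0, 0, 0, 0, 0, 0, 0, 0, 0, 0, 0, 0],
)

```text
clock: 25.7
tcp_pos: [545.3, -268.3, 108.8]
ee_rot: [[0.937, 0.349, -0.0], [0.349, -0.937, -0.0], [-0.0, 0.0, -1.0]]
force: [0.6, -1.2, -1.7]
grip_width: 20.9
grasp_force: 69.1
```

Call:
play_rows(
  deltas=[0, 0, 0.003, 0, 0, 0, 0, 0, 0.002, 0, 0, 0, 0, 0, 0, 0, 0, 0, 0, 0, 0, 0, 0, 0],
)

```text
clock: 26.1
tcp_pos: [545.4, -268.3, 103.7]
ee_rot: [[0.937, 0.349, -0.0], [0.349, -0.937, -0.0], [-0.0, 0.0, -1.0]]
force: [0.8, -1.0, -2.3]
grip_width: 20.1
grasp_force: 69.1
```

Call:
play_rows(
  deltas=[0, 0, 0.002, 0, 0, 0, 0, 0, 0.001, 0, 0, 0, 0, 0, 0, 0, 0, 0, 0, 0, 0, 0, 0, 0],
)

```text
clock: 26.5
tcp_pos: [545.4, -268.3, 100.7]
ee_rot: [[0.937, 0.349, 0.0], [0.349, -0.937, -0.0], [0.0, 0.0, -1.0]]
force: [1.6, -1.2, -2.2]
grip_width: 20.9
grasp_force: 69.1
```

Call:
play_rows(
  deltas=[0, 0, 0.0008, 0, 0, 0, 0, 0, 0, 0, 0, 0, 0, 0, 0, 0, 0, 0],
)

```text
clock: 26.8
tcp_pos: [545.5, -268.3, 100.1]
ee_rot: [[0.937, 0.349, 0.0], [0.349, -0.937, -0.0], [0.0, 0.0, -1.0]]
force: [1.0, -0.3, -1.8]
grip_width: 20.7
grasp_force: 69.1
```

Call:
play_rows(
  deltas=[0, 0, 0.0006, 0, 0, 0, 0, 0, 0, 0, 0, 0, 0, 0, 0, 0, 0, 0],
)

```text
clock: 27.1
tcp_pos: [545.5, -268.3, 99.7]
ee_rot: [[0.937, 0.349, 0.0], [0.349, -0.937, -0.0], [0.0, 0.0, -1.0]]
force: [0.6, 0.0, 0.6]
grip_width: 20.5
grasp_force: 69.1
```

The shoulder is touching at the original height. I'll press slightly, release and rise.

Call:
play_rows(
  deltas=[0, 0, 0.0006, 0, 0, 0, 0, 0, 0, 0, 0, 0, 0, 0, 0, 0, 0, 0],
)

```text
clock: 27.4
tcp_pos: [545.5, -268.3, 99.6]
ee_rot: [[0.937, 0.349, 0.0], [0.349, -0.937, -0.0], [0.0, 0.001, -1.0]]
force: [-1.6, -0.7, 6.1]
grip_width: 20.6
grasp_force: 69.5
```

Call:
play_rows(
  deltas=[0, 0, 0, 0, 0, 0, 0, 0, 0, 0, 0, 0, 0, 0, 0, 0, 0, 0, 0, 0, 0, 0, 0, 0, 0, 0, 0, 0, 0, 0, 0, 0, 0, 0, 0, 0, 0, 0, 0, 0, 0, 0],
  gripper=0.085,
)

```text
clock: 28.1
tcp_pos: [545.4, -268.2, 98.8]
ee_rot: [[0.937, 0.349, -0.0], [0.349, -0.937, -0.0], [-0.0, 0.0, -1.0]]
force: [0.0, -0.5, 0.1]
grip_width: 84.8
grasp_force: 0.0
```

Call:
play_rows(
  deltas=[0, 0, -0.008, 0, 0, 0, 0, 0, -0.02, 0, 0, 0, 0, 0, -0.025, 0, 0, 0, 0, 0, -0.03, 0, 0, 0, 0, 0, -0.03, 0, 0, 0, 0, 0, -0.02, 0, 0, 0, 0, 0, -0.01, 0, 0, 0, 0, 0, 0, 0, 0, 0, 0, 0, 0, 0, 0, 0],
)

```text
clock: 29.0
tcp_pos: [544.9, -268.0, 240.9]
ee_rot: [[0.937, 0.349, -0.001], [0.349, -0.937, 0.0], [-0.001, -0.001, -1.0]]
force: [-0.3, -0.1, 0.0]
grip_width: 84.6
grasp_force: 0.0
```

```bash
python3 - <<'E'
from h import *
st=read_state(); W=get_image("wrist"); S=get_image("scene"); print(st["tcp_pos"],st["clock"])
a=cv2.resize(W["color"][60:260,160:460],(600,400)); r,c=map(int,proj(S,(546,-268,110)))
b=cv2.resize(S["color"][r-30:r+30,c-45:c+45],(270,180)); r,c=map(int,proj(S,(500,87,27)));
b2=cv2.resize(S["color"][r-30:r+30,c-45:c+45],(270,180))
o=np.zeros((580,600,3),np.uint8); o[:400]=a; o[400:,:270]=b; o[400:,300:570]=b2
print("cap",proj(W,(546.6,-268.9,146),st),"high by 10:",proj(W,(546.6,-268.9,156),st))
cv2.imwrite("pics/w7.png",o)
E
```

```text
[ 544.92943516 -268.02312806  240.87124558] 29.0
cap [200.44397285 327.28088732] high by 10: [204.87769419 327.35367076]
```

View pics/w7.png

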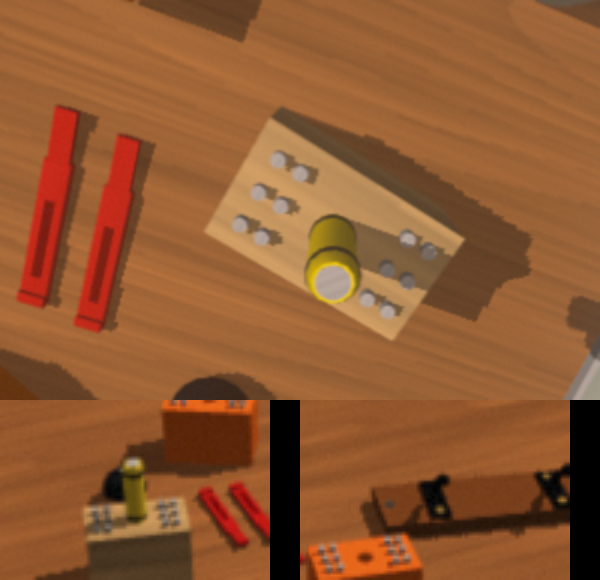

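The punch stands upright and fully home: the cap is at px (201,326), against a predicted (200,327). Everything else is in place.

```bash
python3 -c "
from plant import *
print(sign_off())"
```

```text
the job is handed in; nothing more can be done
None
```

The open hook's empty hole is marked at about 14 N on the tool, held for over half a second, and the punch is back in its block fully home. The job is handed in at 29 s on the robot clock; the mark itself was judged only by force and position, not seen.

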